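Hang the step gauge in the gauge cabinet

ROBOT

A 6-joint arm with a two-finger parallel gripper is mounted at the origin on a cart in front of the work surface, level with it; the furniture and walls round the work are solid. World frame = base frame: x ahead of the robot, y to its left, z up, the work surface at z = 0. Lengths are in mm, angles in degrees, forces in N, time in s.
With the tool pointing down it reaches from about 300 to 775 mm from the base axis. Payload 14.6 kg.
Tool frame: the origin (TCP) lies on the centre line of the jaws, within the pads' length; the fingertips stand 11 mm ahead of it and the grasp point (between the pads) lies 8 mm behind it; z points along the fingers, y is the direction in which the jaws open and shut (so a half turn about z gives the same grasp; the last joint's range is limited). The gripper opens to 85 mm and grips with 20 to 120 N. Pads are 22 mm wide; open, the fingers measure 114 mm over their backs; the gripper's body (76 mm by 85 mm) begins 54 mm behind the grasp point. The pads swing forward as they close: fully open they stand 13 mm farther back than shut.
Start: joints at [-70.279, 17.183, 87.147, -0, 75.671, -3.816], TCP at [219.631, -504.234, 242.281] pointing down, gripper open.
Joint ranges: [-173.82, 173.82], [-45.26, 126.66], [13.44, 144.39], [-59.66, 239.66], [0, 175.72], [-146.38, 146.38]. Speed limits (degrees/s): [127.2, 127.2, 147.25, 180, 180, 180].

INTERFACE

Orientations are given as a 3x3 rotation matrix whose columns are the frame's x, y, z axes.
In Python, from station import observe, capture, get_calibration, finish_job gives the robot as it stands.
- The arm moves only by the tool servo_tool, never from a script. Its argument "steps" is a list of rows, each a list of 3 entries, a list of its own where there are three numbers: the shift along the world's x, y, z in units of 50 mm (1.0 is 50 mm), then the turn, a rotation vector about the world's x, y, z in units of 8 degrees (1.0 is 8 degrees), then the gripper's target within -1 to 1 (fully open at 1, half-way at 0, shut at -1). In form: [[[dx, dy, dz], [wx, wy, wz], grip], ...]. A call has exactly 10 rows; each row shifts and turns the commanded pose from where the row before left it; what a row does not reach is not made up. A row lasts 1/8 s, in which the tool goes at most 62.5 mm and 10.7 degrees, less where a joint would pass 70% of its speed; a pose out of reach is approached as far as the arm can. A call is refused whole if a number of a shift passes 1 or a number of a turn 1, either way. A call with a gripper value outside its range is refused whole. The fingers move at their own pace and stop on an object; "grip_force" is the grip in N (left out, the last holds). Time passes only in rows, so rows that do not move let the fingers close, or fill a call up. It gives the time, the measured TCP pose, the force and the opening at its end, in the units of the state.
- observe(): the state, without advancing time (a new reading comes with each control period).
- capture(name): name is "scene" or "top" or "wrist"; returns (picture, depth): 384x512x3 uint8, red, green, blue; 384x512 float32, mm along the optical axis (not along the pixel's ray), 0 where there is no reading.
- get_calibration(name): a dict with "camera_matrix" (3x3 intrinsics, pixels), "world_from_camera" (4x4, takes a point from camera to world coordinates); the wrist camera has in their place "tool_from_camera" (4x4, takes a point from camera to tool coordinates, whose origin is the TCP and whose axes are the flange's). Camera axes: x right, y down, z forward; pixel columns grow to the right and rows downward; lengths in mm; the calibration is good to about 2 mm. The wrist camera is an equidistant fisheye: a pixel r from the principal point sees the ray r / f radians off the axis. A picture is of the moment at which its call begins: read the wrist's pose just before it. get_calibration takes no time and is no camera call.
- finish_job(): hands the job in, once; it reports no verdict.
The state is a dict: "t": time; "qpos": joint angles; "joint_velocities": joint speeds; "joint_efforts": joint torques, N m; "eef_pos": TCP position; "eef_rot": TCP orientation; "ft_force": force on the tool from outside, world axes, zero at the start; "ft_torque": the same for the moment, N m; "width": opening from 0.0 (shut) to 1.0 (fully open).
Only numpy, scipy, OpenCV 4.12 (cv2) and the standard library are available. Lean on these libraries where they do the work, as an engineer would, in place of code of your own. Each camera call takes 0.05 s, during which the arm holds its last target.

TASK

Take the step gauge with the green grip out of its rack and hang it by its eye on the brass hook inside the grey cabinet, going in through the opening in the cabinet's roof. Neither the gauge nor the robot may touch the cabinet itself, and the gauge with the yellow grip stays in the rack as it is. Leave the green gauge hanging still on the hook.

Things in the scene. Friction and masses are not known exactly. Their poses are not given: they have to be found in the camera images.
- green_gauge: The step gauge to hang, origin at the centre of its foot, z up, 154 mm tall, 0.2 kg: a steel plate 6 mm thick (x), 60 mm wide (y), stepped to 36 mm at the foot, with a green plastic grip on top. It starts upright in either slot of a low dark rack, foot 8 mm above the bench; the slot's rails, along y, reach 34 mm above the bench. Through the plate, along x, goes a window: the eye.
- green_gauge_grip (a point): Centre of the green grip, 16 (x) x 24 (y) x 50 (z) mm, 129 mm above the gauge's foot; axes as the gauge. The plate's shoulders, 60 mm wide, lie 24 mm below this point. The eye is 36 mm wide (y) and spans 33 to 79 mm below this point.
- green_gauge_eye (a point): Middle of the upper edge of the green gauge's eye, the edge that will rest on the hook: 33 mm below the grip's centre; axes as the gauge.
- yellow_gauge_grip (a point): Centre of the grip of the other gauge, the same but for its yellow grip; it stands in the other slot of the rack, 100 mm from the green one along y, and stays there.
- hook_seat (a point): Top of the brass hook's wire where the eye shall rest; x points along the level wire to the rear, y across, z up. The wire is 8 mm thick (underside 8 mm below this point) and runs 54 mm in +x to its back plate. Its open end points to -x and ends in an upturned tip, from -12 to -21 mm in x, that stands 8 mm above this point.
- cabinet: Grey sheet-steel cabinet, fixed, 160 (x) x 210 (y) x 160 (z) mm; origin at the centre of its underside, +x to its rear. Its roof, 4 mm thick with top at z = 160 mm, has an opening 100 (x) x 150 (y) mm centred over the origin, edged with 2 mm black trim. The front (-x) has a window. The hook inside has its seat at x = 18, y = 0, z = 115 mm and does not count as cabinet. Inner floor: z = 8 mm.
Mind the look-alikes: they are no part of the job. What is shaped like the green_gauge but blue or turquoise is not meant.

How it is judged (in metres and radians):
At the end, for the whole second after the job is handed in: The green gauge hangs at rest on the hook: the upper edge of its eye lies behind the hook's tip, between -13 and +35 mm of the seat along the wire, within 17 mm across and 10 mm in height; it moves slower than 30 mm/s. The yellow gauge's grip is within 20 mm of where it started (x of green_gauge_eye in the frame of hook_seat between -0.013 and 0.035 m and y of green_gauge_eye in the frame of hook_seat between -0.017 and 0.017 m and z of green_gauge_eye in the frame of hook_seat between -0.01 and 0.01 m and linear speed of green_gauge below 0.03 m/s and distance of yellow_gauge_grip from where it was at the start of the episode below 0.02 m); the robot touches nothing.
It fails at once if the cabinet is touched (over 1 N) by the gauge, the robot or anything else (contact force between cabinet and anything else above 1 N).
It fails at once if the yellow gauge is moved by over 20 mm (distance of yellow_gauge_grip from where it was at the start of the episode above 0.02 m).
It also fails if it takes over 45 s, if anything falls off the work surface, if the arm or the gripper's body presses on something with over 40 N, if the wrist force passes 120 N, or if a joint passes its speed limit or range.

## Working session

There is one attempt and no reset: what is moved stays moved. The work goes in short steps, Python scripts to look and compute and a tool call to move; the robot and the scene stay as the last step left them, time stands still between calls to the robot, and variables do not carry over. Pictures are saved under pics/ and viewed, and the job is handed in when it is done.

Besides the shell and the picture viewer there is one more tool, called after "Emit:" as name(argument=value, ...) on one line, values as JSON. servo_tool: Moves the arm, as the interface text tells. Its arguments: {"type":"object","properties":{"steps":{"type":"array","items":{"type":"array"}},"grip_force":{"type":"number"}},"required":["steps"]}

```bash
mkdir -p pics; python3 - <<'E'
from station import *
import cv2,numpy as np
o=observe();print({k:np.round(v,3).tolist() for k,v in o.items()})
for n in ["scene","top","wrist"]:
    p,d=capture(n);cv2.imwrite(f"pics/{n}0.png",p[...,::-1]);np.save(f"{n}0.npy",d);c=get_calibration(n);print(n,{k:np.round(v,3).tolist() for k,v in c.items()})
E
```

```text
{'t': 0.0, 'qpos': [-70.28, 17.215, 87.181, -0.001, 75.671, -3.819], 'joint_velocities': [-0.073, -0.01, -0.076, -0.1, 0.142, 0.047], 'joint_efforts': [0.001, -54.35, -36.179, 0.0, 0.004, -0.0], 'eef_pos': [219.543, -504.033, 241.719], 'eef_rot': [[0.917, 0.399, -0.0], [0.399, -0.917, 0.001], [0.0, -0.001, -1.0]], 'ft_force': [0.527, -0.651, 0.753], 'ft_torque': [0.014, 0.044, 0.025], 'width': 1.003}
scene {'camera_matrix': [[447.717, 0.0, 251.862], [0.0, 447.717, 184.952], [0.0, 0.0, 1.0]], 'world_from_camera': [[-0.86, -0.353, 0.368, 165.012], [-0.51, 0.569, -0.645, 807.686], [0.018, -0.742, -0.67, 731.72], [0.0, 0.0, 0.0, 1.0]]}
top {'camera_matrix': [[370.548, 0.0, 259.089], [0.0, 370.548, 191.636], [0.0, 0.0, 1.0]], 'world_from_camera': [[-0.019, -0.983, 0.183, 347.988], [-1.0, 0.019, -0.002, 203.057], [-0.002, -0.183, -0.983, 939.144], [0.0, 0.0, 0.0, 1.0]]}
wrist {'camera_matrix': [[297.319, 0.0, 256.955], [0.0, 297.319, 186.425], [0.0, 0.0, 1.0]], 'tool_from_camera': [[-0.0, -0.956, -0.293, 74.934], [1.0, 0.0, -0.001, 0.963], [0.001, -0.293, 0.956, -130.111], [0.0, 0.0, 0.0, 1.0]]}
```

View pics/scene0.png

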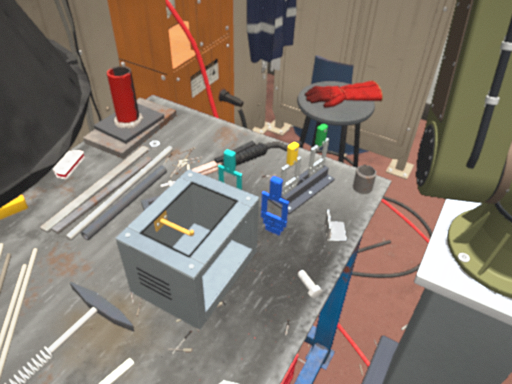

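View pics/top0.png

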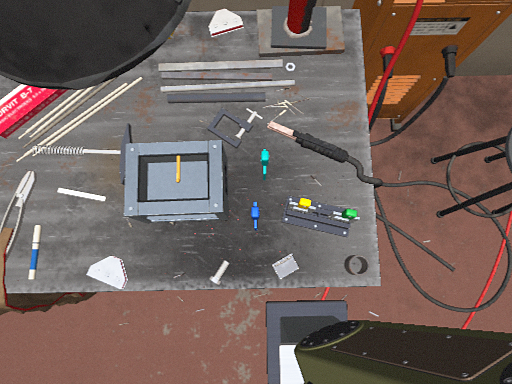

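View pics/wrist0.png

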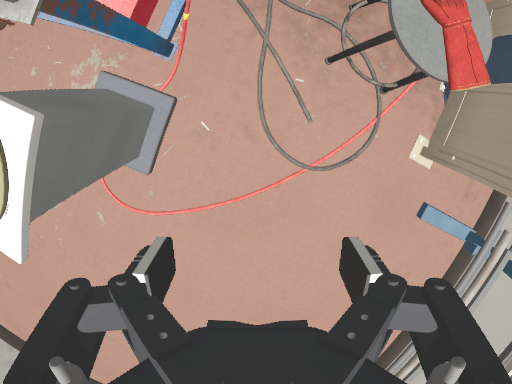

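The top view shows the green grip at (347,213), the yellow at (305,203), the cabinet around (177,180) and the brass hook at (178,168). The blue and turquoise gauges are decoys. Next I measure these.

```bash
cat > h.py <<'E'
import cv2,numpy as np
from station import *
def cloud(n,d):
    c=get_calibration(n);K=np.array(c["camera_matrix"]);T=np.array(c["world_from_camera"])
    v,u=np.mgrid[:384,:512]
    P=np.stack([(u-K[0,2])/K[0,0]*d,(v-K[1,2])/K[1,1]*d,d],-1)
    return P@T[:3,:3].T+T[:3,3]
def proj(n,X):
    c=get_calibration(n);K=np.array(c["camera_matrix"]);T=np.array(c["world_from_camera"])
    p=(np.atleast_2d(X)-T[:3,3])@T[:3,:3];p=p@K.T;return p[:,:2]/p[:,2:]
E
python3 - <<'E'
from h import *
np.set_printoptions(precision=1,suppress=True)
for n in ["top","scene"]:
    im=cv2.imread(f"pics/{n}0.png");d=np.load(n+"0.npy");W=cloud(n,d);h=cv2.cvtColor(im,cv2.COLOR_BGR2HSV)
    m0=(d>0)&(h[...,1]>150)&(h[...,2]>70)
    for nm,a,b in [("green",50,75),("yellow",20,32),("brass",14,26)]:
        m=m0&(h[...,0]>=a)&(h[...,0]<=b)
        N,L,S,C=cv2.connectedComponentsWithStats(m.astype(np.uint8))
        for i in range(1,N):
            if S[i,4]>25:
                P=W[L==i];
                if abs(P.mean(0)[2]-120)>60: continue
                t=P[P[:,2]>np.percentile(P[:,2],97)-6]
                r=cv2.minAreaRect(t[:,:2].astype(np.float32))
                print(n,nm,C[i],S[i,4],"min",np.percentile(P,3,0),"max",np.percentile(P,97,0),"top",t.mean(0),r)
    # cabinet roof
    m=(d>0)&(abs(W[...,2]-160)<6)
    N,L,S,C=cv2.connectedComponentsWithStats(m.astype(np.uint8))
    i=1+np.argmax(S[1:,4]);P=W[L==i];print(n,"roof",C[i],S[i],np.percentile(P,[1,50,99],axis=0).tolist(),cv2.minAreaRect(P[:,:2].astype(np.float32)))
    a,b=(190,500),(100,260)
    if n=="top": c=im[100:260,100:390]
    else: c=im[100:330,100:400]
    c=cv2.resize(c,None,fx=2.6,fy=2.6,interpolation=cv2.INTER_CUBIC);cv2.imwrite(f"pics/{n}0z.png",c)
E
```

```text
top green [349.3 213.2] 101 min [435.9  -1.7 126.3] max [451.7  19.3 163.6] top [444.7   8.2 161.2] ((444.4981994628906, 8.004121780395508), (22.243343353271484, 13.771344184875488), 77.77317810058594)
top yellow [177.9 167.2] 69 min [530.4 379.  111.9] max [587.6 389.2 157.5] top [577.6 376.8 159.9] ((577.72509765625, 376.6753845214844), (4.3618011474609375, 0.4678132236003876), 88.81654357910156)
top yellow [304.  202.9] 106 min [460.2  94.2 123.3] max [476.7 115.9 163.9] top [468.9 104.7 161.5] ((468.91162109375, 104.35936737060547), (22.22780418395996, 15.087468147277832), 75.01408386230469)
top brass [178.  167.6] 78 min [529.8 379.8 110.9] max [588.4 389.3 148.4] top [577.6 376.8 159.9] ((577.72509765625, 376.6753845214844), (4.3618011474609375, 0.4678132236003876), 88.81654357910156)
top brass [301.8 205.1] 37 min [460.1  97.9 121.9] max [475.6 116.1 159.6] top [466.  108.3 157.9] ((465.5957946777344, 109.07896423339844), (22.421642303466797, 10.264805793762207), 41.02168655395508)
top roof [173.8 178.4] [ 124  140  100   76 4147] [[449.34958599298926, 280.9811942530813, 156.3
[... 691 characters left out ...]
.4 119. ] max [476.  116.9 157.8] top [469.3 113.5 155.7] ((469.40362548828125, 113.40364837646484), (17.21308135986328, 8.739108085632324), 12.555046081542969)
scene brass [163.3 222.4] 85 min [551.1 375.3  99.4] max [603.5 402.4 122.7] top [602.  388.1 120.2] ((602.0794677734375, 387.7398376464844), (2.9033520221710205, 31.764801025390625), 2.6680052280426025)
scene roof [187.4 224.8] [ 115  169  144  111 5082] [[448.7399114382708, 282.0233985933701, 154.75011655726902], [513.1435637333318, 414.3419243447727, 161.13139847992335], [608.4802137199539, 490.70767657835296, 164.3840568277658]] ((529.6305541992188, 385.1007995605469), (161.90040588378906, 212.12863159179688), 1.0873342752456665)
```

View pics/top0z.png

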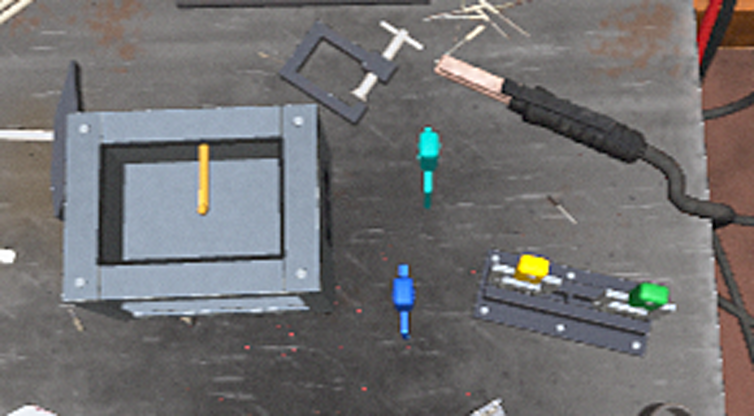

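View pics/scene0z.png

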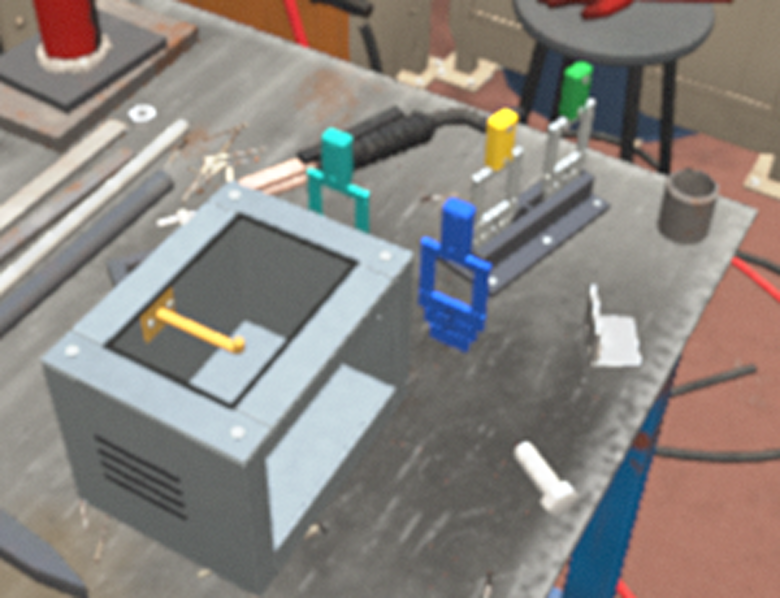

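```bash
python3 - <<'E'
from h import *
np.set_printoptions(precision=1,suppress=True)
for n in ["top","scene"]:
    d=np.load(n+"0.npy");W=cloud(n,d)
    m=(d>0)&(W[...,2]>175)&(W[...,0]>150)&(abs(W[...,1])<900)&(W[...,0]<1000)
    N,L,S,C=cv2.connectedComponentsWithStats(m.astype(np.uint8))
    for i in range(1,N):
        if S[i,4]>40: P=W[L==i];print(n,C[i],S[i,4],P.min(0),P.max(0))
    # blue
    im=cv2.imread(f"pics/{n}0.png");h=cv2.cvtColor(im,cv2.COLOR_BGR2HSV)
    for a,b in [(80,95),(105,125)]:
        q=(h[...,0]>a)&(h[...,0]<b)&(h[...,1]>150)&(W[...,2]>20)&(W[...,2]<250)&(d>0)&(W[...,0]>300)&(W[...,0]<700)&(W[...,1]>100)&(W[...,1]<300)
        print("dec",np.percentile(W[q],[1,99],axis=0).tolist())
    m=(d>0)&(abs(W[...,2]-160)<3)&(abs(W[...,0]-530)<100)&(abs(W[...,1]-385)<120)
    c=np.array([529.5,385.4]);th=np.radians(1.1);R=np.array([[np.cos(th),-np.sin(th)],[np.sin(th),np.cos(th)]])
    P=(W[m][:,:2]-c)@R
    for k,ax in ((0,1),(1,0)):
      s=abs(P[:,ax])<[70,40][k]
      for sg in(-1,1):
        q=P[s][:,1-ax]*sg;q=q[q>0];print("edge",'xy'[1-ax],sg,np.percentile(q,[0.5,2,98,99.5]))
    # hook points
    Q=(W.reshape(-1,3)); l=np.c_[(Q[:,:2]-c)@R,Q[:,2]]
    s=(abs(l[:,1])<20)&(l[:,2]>95)&(l[:,2]<130)&(abs(l[:,0])<55)&(d.ravel()>0)
    print("hook",s.sum());
    for lo in range(-10,60,8):
        t=l[s&(l[:,0]>lo)&(l[:,0]<lo+8)]; 
        if len(t):print(lo,len(t),t.mean(0),np.percentile(t,[5,95],axis=0).tolist())
E
```

```text
top [81.4 38.5] 13542 [656.6 319.2 291.9] [817.4 676.1 468.8]
top [404.2 354.3] 12110 [150.2 -70.6 175.9] [264.9 143.9 610.5]
dec [[546.1117548126844, 180.4786503811154, 32.851161994894106], [599.2307962481111, 195.8253819255547, 155.5222565950626]]
dec [[421.3779670890025, 204.63398890839312, 64.7357597552343], [476.88999679708655, 219.8512377023382, 155.91857584494733]]
edge x -1 [48.2 49.1 79.5 80. ]
edge x 1 [47.7 47.9 78.7 79.3]
edge y -1 [ 74.1  74.5 104.7 105. ]
edge y 1 [ 73.   73.5 104.  104.7]
hook 97
-10 2 [ -2.4  -1.1 115.4] [[-2.580414747390911, -2.2375205222173298, 114.89797494958472], [-2.259617881709537, 0.042395518461495224, 115.98712607935707]]
-2 12 [  1.4  -1.4 120.3] [[-1.5786269291539696, -4.240088579048219, 114.22715855770616], [4.302558926376932, 1.9508622228389838, 124.04372341727503]]
6 15 [ 10.5  -0.5 113.9] [[7.212563698504842, -3.809112653862256, 110.80917581377868], [13.932695688536093, 2.8733594827551276, 116.37166150696804]]
14 12 [ 18.5  -0.7 113.7] [[15.426526758019449, -3.7010636407543607, 110.68376069773632], [21.3343521984657, 2.6007946583070085, 
[... 2079 characters left out ...]
.678512871948283, 111.18805869668847], [29.49445762148113, 4.088489459305058, 116.02128538327035]]
30 16 [ 34.3   1.  114.5] [[31.689463338348688, -3.486315482808601, 111.75775282787049], [37.37219093029081, 3.7930295600639754, 117.14147813109003]]
38 15 [ 41.3   1.5 114.8] [[38.495025394213414, -1.2211985773332092, 111.06301879470865], [44.30082002836088, 3.5592147454947125, 117.5413872570591]]
46 17 [ 49.8   1.1 114.2] [[46.38823557909909, -2.7243171282117404, 111.46371004735522], [53.72647515109257, 3.2970882327017565, 116.44854792642354]]
54 1 [ 54.9  -0.2 115.5] [[54.87774025446594, -0.22266878722342293, 115.50902298132621], [54.87774025446594, -0.22266878722342293, 115.50902298132621]]
```

Emit:
servo_tool(steps=[[[0.25,0.6,0.05],[0,0,0.5],1],[[0.4,0.9,0],[0,0,0.7],1],[[0.45,1.0,0],[0,0,0.7],1],[[0.45,1.0,0],[0,0,0.7],1],[[0.45,1.0,0],[0,0,0.7],1],[[0.45,1.0,0],[0,0,0.7],1],[[0.45,1.0,0],[0,0,0.7],1],[[0.45,1.0,0],[0,0,0.7],1],[[0.45,1.0,0],[0,0,0.7],1],[[0.45,1.0,0],[0,0,0.44],1]], grip_force=50)

```text
t: 1.4
eef_pos: [432.5, -27.4, 244.9]
eef_rot: [[0.242, 0.97, 0.0], [0.97, -0.242, -0.0], [0.0, 0.0, -1.0]]
ft_force: [0.1, -0.9, -0.3]
width: 0.999
```

Emit:
servo_tool(steps=[[[0.12,0.35,0],[0,0,-0.02],1],[[0.12,0.35,0],[0,0,0],1],[[0,0,0],[0,0,0],1],[[0,0,-0.2],[0,0,0],1],[[0,0,0],[0,0,0],1],[[0,0,0],[0,0,0],0.2],[[0,0,0],[0,0,0],0.2],[[0,0,0],[0,0,0],0.2],[[0,0,0],[0,0,0],0.2],[[0,0,0],[0,0,0],0.2]])

```text
t: 2.65
eef_pos: [444.1, 5.8, 234.8]
eef_rot: [[0.247, 0.969, 0.0], [0.969, -0.247, -0.0], [-0.0, 0.0, -1.0]]
ft_force: [-0.3, -0.2, -0.2]
width: 0.6
```

```bash
cat >> h.py <<'E'
def wcloud():
    o=observe();R=np.array(o["eef_rot"]);t=np.array(o["eef_pos"])
    p,d=capture("wrist");c=get_calibration("wrist");K=np.array(c["camera_matrix"]);T=np.array(c["tool_from_camera"])
    v,u=np.mgrid[:384,:512];x=(u-K[0,2])/K[0,0];y=(v-K[1,2])/K[1,1];r=np.hypot(x,y)+1e-9
    k=np.tan(np.minimum(r,1.45))/r
    P=np.stack([x*k*d,y*k*d,d],-1)@T[:3,:3].T+T[:3,3]
    return p,d,P@R.T+t,o
E
python3 - <<'E'
from h import *
np.set_printoptions(precision=1,suppress=True)
p,d,W,o=wcloud();print(o["t"],o["eef_pos"],o["width"],o["eef_rot"][:2])
cv2.imwrite("pics/w1.png",p[...,::-1]);h=cv2.cvtColor(p,cv2.COLOR_RGB2HSV)
for nm,a,b in [("green",50,75),("yellow",20,32)]:
    m=(d>0)&(h[...,1]>150)&(h[...,2]>70)&(h[...,0]>=a)&(h[...,0]<=b)&(abs(W[...,2]-140)<40)
    P=W[m];print(nm,m.sum(),np.percentile(P,[2,98],axis=0).tolist())
    t=P[P[:,2]>np.percentile(P[:,2],95)-4];print(t.mean(0),cv2.minAreaRect(t[:,:2].astype(np.float32)))
E
```

```text
2.65 [444.1   5.8 234.8] 0.599797385078526 [[ 0.2  1.   0. ]
 [ 1.  -0.2 -0. ]]Traceback (most recent call last):
  File "<stdin>", line 7, in <module>
    return _quantile_unchecked(
        a, q, axis, out, overwrite_input, method, keepdims, weights)
    return _ureduce(a,
                    func=_quantile_ureduce_func,
    ...<5 lines>...
                    overwrite_input=overwrite_input,
                    method=method)
    r = func(a, **kwargs)
    result = _quantile(arr,
                       quantiles=q,
    ...<2 lines>...
                       out=out,
                       weights=wgt)
    slices_having_nans = np.isnan(arr[-1, ...])
                                  ~~~^^^^^^^^^
IndexError: index -1 is out of bounds for axis 0 with size 0
```

View pics/w1.png

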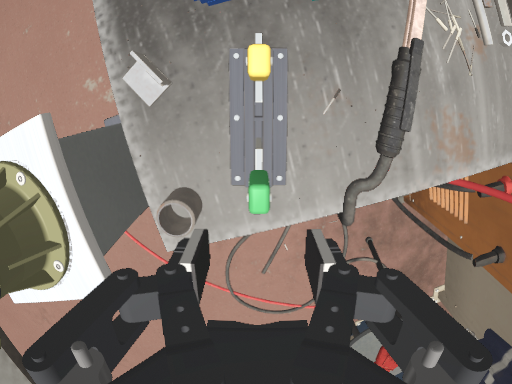

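The wrist view shows the green grip at (259,192) and the yellow at (259,62), both square to the jaws. The colour or depth filter returned no points, so I check that.

```bash
python3 - <<'E'
from h import *
np.set_printoptions(precision=1,suppress=True)
p,d,W,o=wcloud()
for u,v in [(259,177),(259,192),(259,205),(259,62),(259,52),(259,75),(150,130)]: print(u,v,d[v,u],W[v,u],cv2.cvtColor(p[v:v+1,u:u+1],cv2.COLOR_RGB2HSV)[0,0])
print(get_calibration("wrist"))
E
```

```text
259 177 233.1406 [449.4  17.8 139.8] [ 66 134 114]
259 192 215.19656 [447.9  12.4 160.3] [ 66 102 241]
259 205 217.94537 [445.4   2.7 160.5] [ 67 111 232]
259 62 188.25458 [470.5 101.3 160.4] [ 30  89 255]
259 52 185.18208 [472.1 108.  161.5] [ 30  91 255]
259 75 192.67337 [468.3  92.7 158.5] [ 26 129 255]
150 130 361.79443 [320.4  76.3  -2.3] [ 20  16 140]
{'camera_matrix': array([[297.3,   0. , 257. ],
       [  0. , 297.3, 186.4],
       [  0. ,   0. ,   1. ]]), 'tool_from_camera': array([[  -0. ,   -1. ,   -0.3,   74.2],
       [   1. ,   -0. ,   -0. ,    0.5],
       [   0. ,   -0.3,    1. , -130.1],
       [   0. ,    0. ,    0. ,    1. ]])}
```

```bash
python3 - <<'E'
from h import *
np.set_printoptions(precision=1,suppress=True)
p,d,W,o=wcloud();h=cv2.cvtColor(p,cv2.COLOR_RGB2HSV)
for nm,a,b in [("green",55,75),("yellow",20,34)]:
    m=(d>0)&(h[...,1]>75)&(h[...,2]>70)&(h[...,0]>=a)&(h[...,0]<=b)&(abs(W[...,2]-140)<40)
    P=W[m];t=P[P[:,2]>np.percentile(P[:,2],90)-4];print(nm,m.sum(),t.mean(0),cv2.minAreaRect(t[:,:2].astype(np.float32)))
E
```

```text
green 835 [446.3   7.5 159.8] ((446.4760437011719, 6.850252151489258), (23.10791015625, 14.704018592834473), 75.33739471435547)
yellow 805 [470.6 102.8 159.9] ((470.6302795410156, 103.20854949951172), (22.903438568115234, 15.705361366271973), 75.78111267089844)
```

Emit:
servo_tool(steps=[[[0.02,0.03,-0.4],[0,0,0],0.2],[[0,0,-0.4],[0,0,0],0.2],[[0,0,-0.4],[0,0,0],0.2],[[0,0,-0.4],[0,0,0],0],[[0,0,-0.2],[0,0,0],0],[[0,0,0],[0,0,0],-0.2],[[0,0,0],[0,0,0],-0.4],[[0,0,0],[0,0,0],-0.5],[[0,0,0],[0,0,0],-0.6],[[0,0,0],[0,0,0],-0.7]], grip_force=50)

```text
t: 4.05
eef_pos: [445.4, 7.2, 145.2]
eef_rot: [[0.247, 0.969, 0.001], [0.969, -0.247, -0.0], [0.0, 0.001, -1.0]]
ft_force: [1.0, -0.1, 4.7]
width: 0.178
```

Emit:
servo_tool(steps=[[[0,0,0],[0,0,0],-0.8],[[0,0,0],[0,0,0],-1],[[0,0,0],[0,0,0],-1],[[0,0,0],[0,0,0],-1],[[0,0,0],[0,0,0],-1],[[0,0,0],[0,0,0],-1],[[0,0,0],[0,0,0],-1],[[0,0,0],[0,0,0],-1],[[0,0,0],[0,0,0],-1],[[0,0,0],[0,0,0],-1]])

```text
t: 5.3
eef_pos: [445.4, 7.2, 145.2]
eef_rot: [[0.247, 0.969, 0.001], [0.969, -0.247, -0.0], [0.0, 0.001, -1.0]]
ft_force: [0.0, -0.3, 5.8]
width: 0.179
```

Emit:
servo_tool(steps=[[[0,0,0.1],[0,0,0],-1],[[0,0,0.2],[0,0,0],-1],[[0,0,0.4],[0,0,0],-1],[[0,0,0.6],[0,0,0],-1],[[0,0,0.6],[0,0,0],-1],[[0,0,0.6],[0,0,0],-1],[[0,0,0.6],[0,0,0],-1],[[0,0,0.5],[0,0,0],-1],[[0,0,0.3],[0,0,0],-1],[[0,0,0],[0,0,0],-1]])

```text
t: 6.55
eef_pos: [445.2, 7.3, 340.3]
eef_rot: [[0.247, 0.969, 0.001], [0.969, -0.247, -0.0], [0.0, 0.001, -1.0]]
ft_force: [-1.1, -0.8, -3.5]
width: 0.178
```

```bash
cat > look.py <<'E'
from h import *
import sys
np.set_printoptions(precision=2,suppress=True)
tag=sys.argv[1]
o=observe();R=np.array(o["eef_rot"]);t=np.array(o["eef_pos"]);print(t,o["width"],o["ft_force"])
for n in ["scene","top"]:
    p,d=capture(n);W=cloud(n,d);h=cv2.cvtColor(p,cv2.COLOR_RGB2HSV)
    cv2.imwrite(f"pics/{n}{tag}.png",p[...,::-1]);np.save(f"{n}{tag}.npy",d)
    L=(W-t)@R   # tool frame
    m=(d>0)&(abs(L[...,1])<15)&(abs(L[...,0])<45)&(L[...,2]>15)&(L[...,2]<160)
    P=L[m];print(n,m.sum(),"tool-frame",P.min(0),P.max(0))
    if m.sum()>30:
        A=np.c_[P[:,2],np.ones(len(P))];print(" y vs z",np.linalg.lstsq(A,P[:,1],rcond=None)[0])
        A=np.c_[P[:,0],np.ones(len(P))];print(" y vs x",np.linalg.lstsq(A,P[:,1],rcond=None)[0])
        print("x center",(np.percentile(P[:,0],1)+np.percentile(P[:,0],99))/2)
    u=proj(n,t+R@[0,0,50])[0].astype(int)
    c=p[max(0,u[1]-90):u[1]+90,max(0,u[0]-110):u[0]+110]
    cv2.imwrite(f"pics/{n}{tag}z.png",cv2.resize(c,None,fx=3,fy=3,interpolation=cv2.INTER_CUBIC)[...,::-1])
E
python3 look.py 2
```

```text
[445.2    7.25 340.3 ] 0.17795471823503628 [-1.05 -0.84 -3.49]
scene 693 tool-frame [-30.24 -10.41  15.6 ] [ 32.17   7.42 136.16]
 y vs z [ 0.01 -2.85]
 y vs x [ 0.02 -2.28]
x center 0.829314486803991
top 292 tool-frame [-24.07  -8.78  15.39] [ 29.71   5.37 138.43]
 y vs z [-0.01 -1.7 ]
 y vs x [ 0.02 -2.98]
x center 3.775982885494498
```

View pics/scene2z.png

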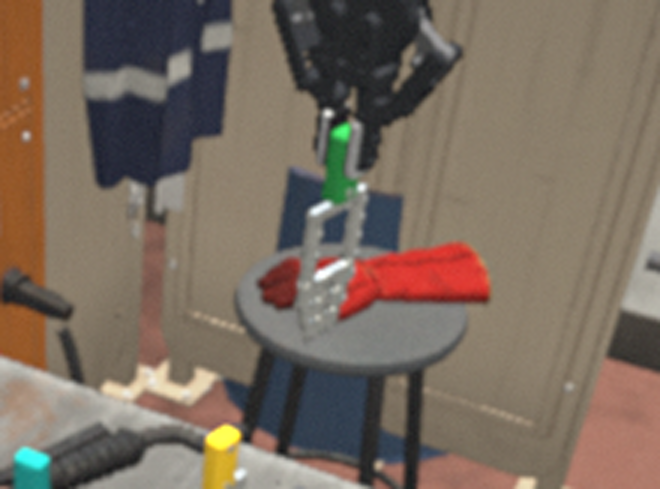

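Emit:
servo_tool(steps=[[[0.06,0.35,0],[0,0,0.2],-1],[[0.14,0.8,0],[0,0,0.25],-1],[[0.16,0.9,0],[0,0,0.25],-1],[[0.16,0.9,0],[0,0,0.25],-1],[[0.16,0.9,0],[0,0,0.25],-1],[[0.16,0.9,0],[0,0,0.25],-1],[[0.16,0.9,0],[0,0,0.23],-1],[[0.16,0.9,0],[0,0,0.15],-1],[[0.13,0.7,0],[0,0,0.1],-1],[[0.06,0.3,0],[0,0,0],-1]])

```text
t: 7.9
eef_pos: [512.4, 386.5, 337.5]
eef_rot: [[-0.021, 1.0, -0.003], [1.0, 0.021, -0.002], [-0.002, -0.003, -1.0]]
ft_force: [0.3, -0.6, -3.6]
width: 0.182
```

Emit:
servo_tool(steps=[[[0,0,0],[0,0,0],-1],[[0,0,0],[0,0,0],-1],[[0,0,0],[0,0,0],-1],[[0,0,0],[0,0,0],-1],[[0,0,0],[0,0,0],-1],[[0,0,0],[0,0,0],-1],[[0,0,0],[0,0,0],-1],[[0,0,0],[0,0,0],-1],[[0,0,0],[0,0,0],-1],[[0,0,0],[0,0,0],-1]])

```text
t: 9.15
eef_pos: [512.6, 384.8, 339.8]
eef_rot: [[-0.02, 1.0, 0.0], [1.0, 0.02, -0.0], [-0.0, 0.0, -1.0]]
ft_force: [-0.4, 0.2, -2.4]
width: 0.178
```

```bash
python3 look.py 3
```

```text
[512.63 384.77 339.79] 0.17808031608808458 [-0.42  0.19 -2.37]
scene 1081 tool-frame [-31.14  -9.32  15.08] [ 30.54   5.76 137.4 ]
 y vs z [ 0.01 -2.91]
 y vs x [ 0.01 -2.52]
x center 0.07582300330563463Traceback (most recent call last):
  File "look.py", line 11, in <module>
    P=L[m];print(n,m.sum(),"tool-frame",P.min(0),P.max(0))
                                        ~~~~~^^^
    return umr_minimum(a, axis, None, out, keepdims, initial, where)
ValueError: zero-size array to reduction operation minimum which has no identity
```

View pics/scene3z.png

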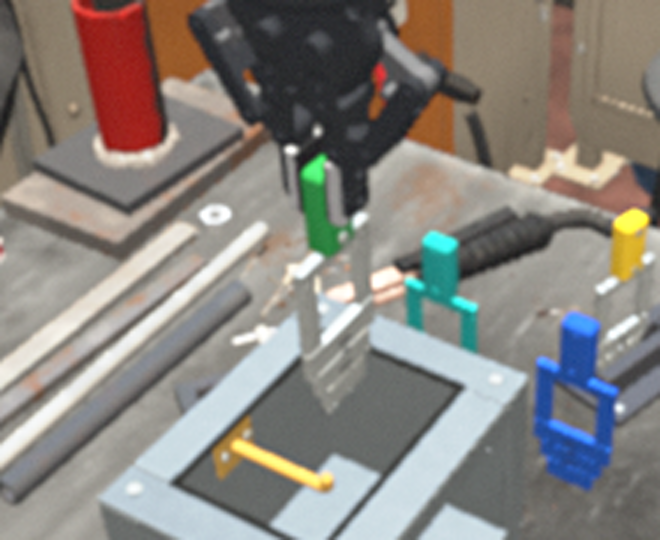

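The scene view shows the gauge vertical over the opening, with its front face at tool y of about -3, so the plate is centred in the jaws. Now I descend in front of the hook's tip.

Emit:
servo_tool(steps=[[[0,0,-0.2],[0,0,0],-1],[[0,0,-0.4],[0,0,0],-1],[[0,0,-0.5],[0,0,0],-1],[[0,0,-0.5],[0,0,0],-1],[[0,0,-0.4],[0,0,0],-1],[[0,0,-0.3],[0,0,0],-1],[[0,0,-0.2],[0,0,0],-1],[[0,0,-0.1],[0,0,0],-1],[[0,0,0],[0,0,0],-1],[[0,0,0],[0,0,0],-1]])

```text
t: 10.5
eef_pos: [512.8, 384.9, 210.4]
eef_rot: [[-0.02, 1.0, 0.001], [1.0, 0.02, 0.001], [0.001, 0.001, -1.0]]
ft_force: [0.4, -0.3, -1.9]
width: 0.177
```

```bash
sed -i 's/"scene","top"/"scene"/' look.py; python3 look.py 4
```

```text
[512.82 384.87 210.44] 0.17695613043973643 [ 0.36 -0.27 -1.87]
scene 553 tool-frame [-31.17  -9.03  15.27] [ 30.96   6.6  104.01]
 y vs z [ 0.02 -3.39]
 y vs x [ 0.01 -2.32]
x center -0.07325636359883703
```

View pics/scene4z.png

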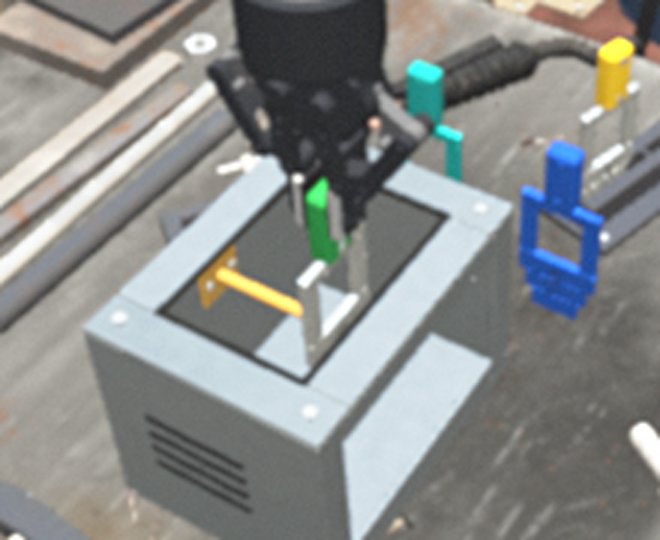

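Emit:
servo_tool(steps=[[[0,0,-0.15],[0,0,0],-1],[[0,0,-0.2],[0,0,0],-1],[[0,0,-0.15],[0,0,0],-1],[[0,0,-0.1],[0,0,0],-1],[[0,0,-0.04],[0,0,0],-1],[[0,0,0],[0,0,0],-1],[[0,0,0],[0,0,0],-1],[[0,0,0],[0,0,0],-1],[[0,0,0],[0,0,0],-1],[[0,0,0],[0,0,0],-1]])

```text
t: 11.8
eef_pos: [512.6, 384.7, 177.8]
eef_rot: [[-0.02, 1.0, -0.0], [1.0, 0.02, -0.0], [-0.0, -0.0, -1.0]]
ft_force: [-0.7, 0.2, -3.1]
width: 0.179
```

```bash
python3 look.py 5
```

```text
[512.64 384.74 177.82] 0.17866303140013695 [-0.65  0.18 -3.1 ]
scene 278 tool-frame [-31.33 -10.28  15.14] [30.63  6.91 74.89]
 y vs z [ 0.05 -4.35]
 y vs x [ 0.02 -2.55]
x center 0.08309572893324813
```

View pics/scene5z.png

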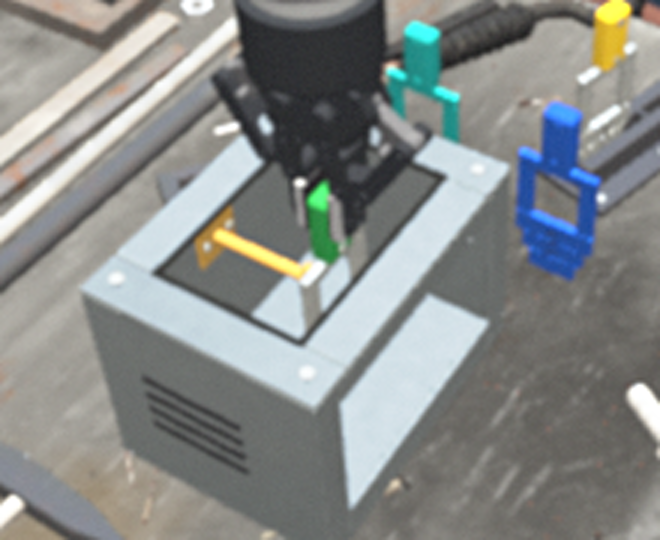

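The gauge is in front of the tip, with its eye level with the wire. Next I move it along +x over the tip, slowly.

Emit:
servo_tool(steps=[[[0.06,0,0],[0,0,0],-1],[[0.1,0,0],[0,0,0],-1],[[0.12,0,0],[0,0,0],-1],[[0.12,0.01,0],[0,0,0],-1],[[0.12,0,0],[0,0,0],-1],[[0.1,0.01,0],[0,0,0],-1],[[0.06,0,0],[0,0,0],-1],[[0,0,0],[0,0,0],-1],[[0,0,0],[0,0,0],-1],[[0,0,0],[0,0,0],-1]])

```text
t: 13.1
eef_pos: [546.5, 385.8, 177.8]
eef_rot: [[-0.02, 1.0, -0.0], [1.0, 0.02, -0.0], [-0.0, -0.0, -1.0]]
ft_force: [0.2, -0.3, -2.2]
width: 0.179
```

```bash
python3 look.py 6
```

```text
[546.48 385.8  177.83] 0.1790350189777776 [ 0.23 -0.28 -2.23]
scene 647 tool-frame [-31.92 -14.91  15.09] [ 30.69  10.31 129.28]
 y vs z [ 0.   -2.84]
 y vs x [ 0.01 -2.53]
x center -0.36062748968818603
```

View pics/scene6z.png

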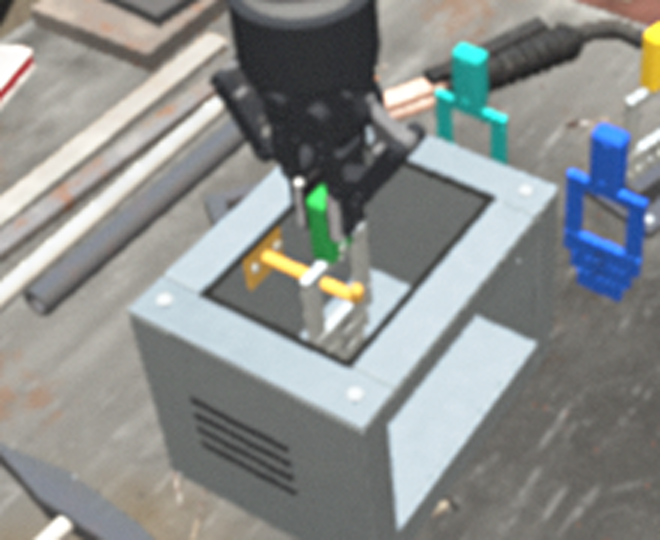

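The wire now passes through the eye. Next I lower it, gently at the end.

Emit:
servo_tool(steps=[[[0,0,-0.06],[0,0,0],-1],[[0,0,-0.1],[0,0,0],-1],[[0,0,-0.1],[0,0,0],-1],[[0,0,-0.06],[0,0,0],-1],[[0,0,-0.04],[0,0,0],-1],[[0,0,-0.02],[0,0,0],-1],[[0,0,0],[0,0,0],-1],[[0,0,0],[0,0,0],-1],[[0,0,0],[0,0,0],-1],[[0,0,0],[0,0,0],-1]])

```text
t: 14.4
eef_pos: [546.6, 385.8, 158.8]
eef_rot: [[-0.02, 1.0, 0.0], [1.0, 0.02, 0.0], [0.0, 0.0, -1.0]]
ft_force: [0.4, 0.4, -2.9]
width: 0.181
```

Emit:
servo_tool(steps=[[[0,0,-0.01],[0,0,0],-1],[[0,0,-0.01],[0,0,0],-1],[[0,0,-0.01],[0,0,0],-1],[[0,0,-0.01],[0,0,0],-1],[[0,0,-0.01],[0,0,0],-1],[[0,0,0],[0,0,0],-1],[[0,0,0],[0,0,0],-1],[[0,0,0],[0,0,0],-1],[[0,0,0],[0,0,0],-1],[[0,0,0],[0,0,0],-1]])

```text
t: 15.65
eef_pos: [546.6, 385.8, 156.3]
eef_rot: [[-0.02, 1.0, -0.0], [1.0, 0.02, -0.0], [-0.0, -0.0, -1.0]]
ft_force: [0.2, 0.1, -2.7]
width: 0.178
```

```bash
python3 look.py 7
```

```text
[546.63 385.77 156.26] 0.1782323927970035 [ 0.16  0.14 -2.67]
scene 465 tool-frame [-31.6  -14.78  15.2 ] [ 30.13  14.96 108.66]
 y vs z [ 0.02 -3.74]
 y vs x [ 0.01 -2.68]
x center -0.004963696136286444
```

View pics/scene7z.png

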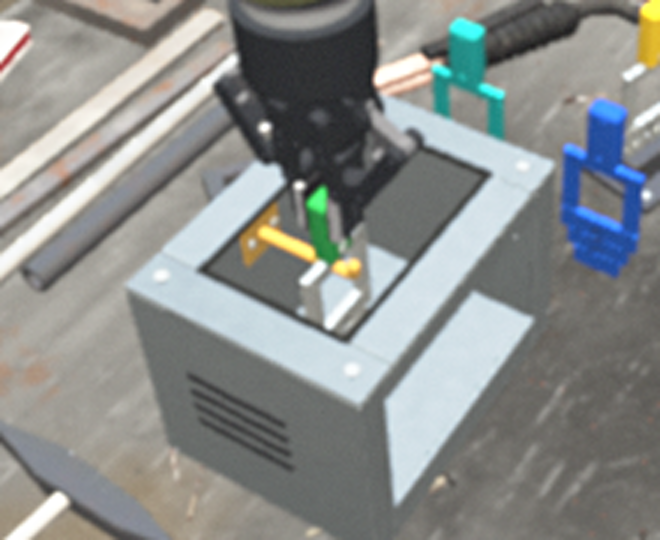

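Emit:
servo_tool(steps=[[[0,0,-0.01],[0,0,0],-1],[[0,0,0],[0,0,0],-1],[[0,0,-0.01],[0,0,0],-1],[[0,0,0],[0,0,0],-1],[[0,0,-0.01],[0,0,0],-1],[[0,0,0],[0,0,0],-1],[[0,0,0],[0,0,0],-1],[[0,0,0],[0,0,0],-1],[[0,0,0],[0,0,0],-1],[[0,0,0],[0,0,0],-1]])

```text
t: 16.95
eef_pos: [546.8, 385.9, 155.9]
eef_rot: [[-0.02, 1.0, 0.001], [1.0, 0.02, 0.001], [0.001, 0.001, -1.0]]
ft_force: [-3.8, -1.9, 6.7]
width: 0.18
```

Emit:
servo_tool(steps=[[[0,0,0.02],[0,0,0],-1],[[0,0,0],[0,0,0],-1],[[0,0,0],[0,0,0],-0.66],[[0,0,0],[0,0,0],-0.62],[[0,0,0],[0,0,0],-0.59],[[0,0,0],[0,0,0],-0.56],[[0,0,0],[0,0,0],-0.53],[[0,0,0],[0,0,0],-0.5],[[0,0,0],[0,0,0],-0.47],[[0,0,0],[0,0,0],-0.45]], grip_force=20)

```text
t: 18.2
eef_pos: [546.7, 385.8, 155.8]
eef_rot: [[-0.02, 1.0, 0.0], [1.0, 0.02, 0.0], [0.0, 0.0, -1.0]]
ft_force: [-0.2, 0.1, 0.2]
width: 0.278
```

```bash
python3 look.py 8
```

```text
[546.66 385.76 155.79] 0.2777939733604564 [-0.2   0.14  0.21]
scene 440 tool-frame [-31.23 -14.95  15.37] [ 30.43  14.75 109.45]
 y vs z [ 0.01 -2.98]
 y vs x [ 0.01 -2.26]
x center -0.20762688655952033
```

View pics/scene8z.png

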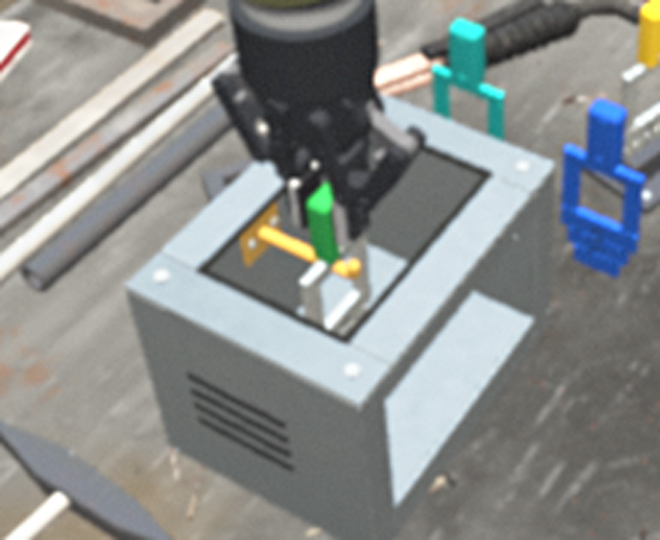

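The jaws are open about 4 mm each side and the gauge hangs freely. Now I lift straight up.

Emit:
servo_tool(steps=[[[0,0,0],[0,0,0],-0.45],[[0,0,0],[0,0,0],-0.45],[[0,0,0.05],[0,0,0],-0.45],[[0,0,0.1],[0,0,0],-0.45],[[0,0,0.2],[0,0,0],-0.45],[[0,0,0.3],[0,0,0],-0.45],[[0,0,0.5],[0,0,0],-0.45],[[0,0,0.6],[0,0,0],-0.45],[[0,0,0.6],[0,0,0],-0.45],[[0,0,0.4],[0,0,0],-0.45]])

```text
t: 19.5
eef_pos: [546.7, 385.8, 296.2]
eef_rot: [[-0.02, 1.0, 0.002], [1.0, 0.02, 0.001], [0.001, 0.002, -1.0]]
ft_force: [0.1, 0.7, -1.4]
width: 0.278
```

Emit:
servo_tool(steps=[[[0,-0.3,0.3],[0,0,0],-0.45],[[0,-0.7,0.3],[0,0,0],-0.45],[[0,-0.8,0],[0,0,0],-0.45],[[0,-0.8,0],[0,0,0],-0.45],[[0,-0.7,0],[0,0,0],-0.45],[[0,-0.4,0],[0,0,0],-0.45],[[0,0,0],[0,0,0],-0.45],[[0,0,0],[0,0,0],-0.45],[[0,0,0],[0,0,0],-0.45],[[0,0,0],[0,0,0],-0.45]])

```text
t: 20.75
eef_pos: [546.6, 201.4, 323.1]
eef_rot: [[-0.021, 1.0, -0.0], [1.0, 0.021, -0.0], [-0.0, -0.0, -1.0]]
ft_force: [-0.5, 0.3, -0.4]
width: 0.273
```

```bash
python3 - <<'E'
from h import *
np.set_printoptions(precision=1,suppress=True)
print(observe()["t"],observe()["eef_pos"])
c=np.array([529.5,385.4]);th=np.radians(1.1);R=np.array([[np.cos(th),-np.sin(th)],[np.sin(th),np.cos(th)]])
for k in range(2):
  for n in ["scene","top"]:
    p,d=capture(n);W=cloud(n,d);h=cv2.cvtColor(p,cv2.COLOR_RGB2HSV)
    for nm,a,b in [("green",50,75),("yellow",20,32)]:
        m=(d>0)&(h[...,1]>120)&(h[...,2]>60)&(h[...,0]>=a)&(h[...,0]<=b)&(W[...,2]>120)&(W[...,2]<200)
        m&=(W[...,1]>300) if nm=="green" else (W[...,1]<200)&(W[...,1]>60)
        P=W[m];t=P[P[:,2]>np.percentile(P[:,2],95)-5];r=cv2.minAreaRect(t[:,:2].astype(np.float32))
        print(n,nm,m.sum(),np.percentile(P[:,2],99),r,((r[0]-c)@R-[18,0]) if nm=="green" else "")
    cv2.imwrite(f"pics/{n}9_{k}.png",cv2.resize(p[130:310,80:320] if n=="scene" else p[100:260,80:320],None,fx=3,fy=3,interpolation=cv2.INTER_CUBIC)[...,::-1])
E
```

```text
20.75 [546.6 201.4 323.1]
scene green 258 175.39671916714295 ((544.31103515625, 386.4825744628906), (25.78511619567871, 13.888893127441406), 85.42506408691406) [-3.2  0.8]
scene yellow 208 164.46231359723728 ((468.85797119140625, 103.61688995361328), (24.280317306518555, 16.07231330871582), 76.6273422241211) 
top green 117 175.52880967363942 ((545.765625, 384.48858642578125), (21.69291114807129, 13.91122817993164), 89.59716033935547) [-1.8 -1.2]Traceback (most recent call last):
  File "<stdin>", line 11, in <module>
    return _quantile_unchecked(
        a, q, axis, out, overwrite_input, method, keepdims, weights)
    return _ureduce(a,
                    func=_quantile_ureduce_func,
    ...<5 lines>...
                    overwrite_input=overwrite_input,
                    method=method)
    r = func(a, **kwargs)
    result = _quantile(arr,
                       quantiles=q,
    ...<2 lines>...
                       out=out,
                       weights=wgt)
    slices_having_nans = np.isnan(arr[-1, ...])
                                  ~~~^^^^^^^^^
IndexError: index -1 is out of bounds for axis 0 with size 0
```

The green grip hangs at about -2 to -3 mm along the wire from the seat, about 1 mm across it, and at the right height. The yellow gauge is where it was. I let it settle and check that it's still.

Emit:
servo_tool(steps=[[[0,0,0],[0,0,0],-0.45],[[0,0,0],[0,0,0],-0.45],[[0,0,0],[0,0,0],-0.45],[[0,0,0],[0,0,0],-0.45],[[0,0,0],[0,0,0],-0.45],[[0,0,0],[0,0,0],-0.45],[[0,0,0],[0,0,0],-0.45],[[0,0,0],[0,0,0],-0.45],[[0,0,0],[0,0,0],-0.45],[[0,0,0],[0,0,0],-0.45]])

```text
t: 22.1
eef_pos: [546.6, 200.8, 323.3]
eef_rot: [[-0.02, 1.0, 0.0], [1.0, 0.02, 0.0], [0.0, 0.0, -1.0]]
ft_force: [0.1, -0.4, -0.7]
width: 0.279
```

```bash
python3 - <<'E'
from h import *
np.set_printoptions(precision=2,suppress=True)
for k in range(6):
    n="scene"
    p,d=capture(n);W=cloud(n,d);h=cv2.cvtColor(p,cv2.COLOR_RGB2HSV)
    m=(d>0)&(h[...,1]>120)&(h[...,2]>60)&(h[...,0]>=50)&(h[...,0]<=75)&(W[...,2]>120)&(W[...,2]<200)&(W[...,1]>300)
    v,u=np.nonzero(m);print(observe()["t"],m.sum(),u.mean(),v.mean(),W[m].mean(0))
cv2.imwrite("pics/fin.png",cv2.resize(p[130:310,80:320],None,fx=3,fy=3,interpolation=cv2.INTER_CUBIC)[...,::-1])
E
```

```text
22.15 259 182.98069498069498 216.03474903474904 [542.24 389.83 157.54]
22.2 260 182.99615384615385 215.92307692307693 [542.28 389.71 157.7 ]
22.25 260 182.9923076923077 215.94615384615383 [542.29 389.71 157.63]
22.3 261 183.0 215.97701149425288 [542.26 389.74 157.6 ]
22.35 261 183.01149425287358 216.00383141762453 [542.2  389.79 157.6 ]
22.4 259 182.992277992278 215.97297297297297 [542.22 389.8  157.68]
```

View pics/fin.png

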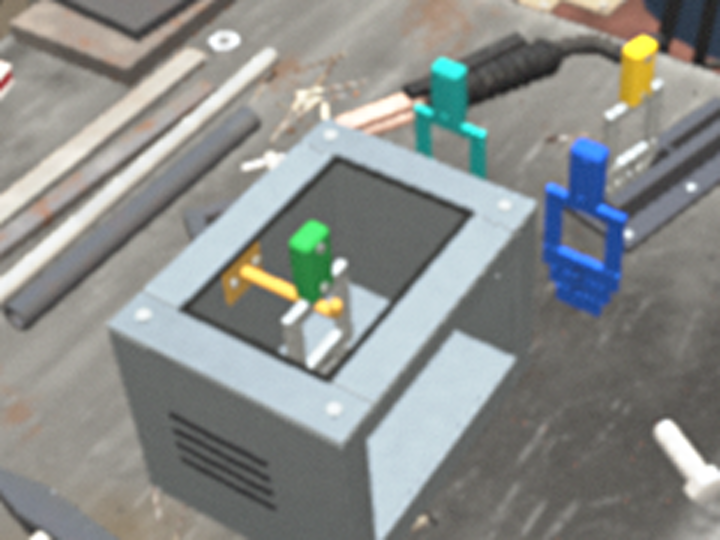

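The gauge hangs still on the wire behind the tip.

```bash
python3 -c "
from station import *
print(finish_job())"
```

```text
the job is handed in; nothing more can be done
None
```

The green gauge is hanging by its eye on the brass hook inside the cabinet, and I handed the job in at about 22.4 s; `finish_job` gave no verdict. I took it out of the rack, lowered it through the roof opening in front of the hook's tip, moved it back over the tip, set it down on the wire and let go. The arm is parked clear of everything.

**Last checks:**
- **Position:** measured at its grip, the gauge sits about 2–3 mm toward the tip from the seat and about 1 mm off across the wire. The top of the grip reads about 175 mm against 173 mm expected. All of this is within the limits.
- **Stillness:** over six pictures spanning 0.25 s the grip showed only measurement noise, about 0.1–0.2 mm.
- **Yellow gauge:** the scene camera puts its grip within about 2 mm of where it started.
- **Cabinet:** I saw no contact. The only force rise was about 9 N when the eye met the hook.

**Disagreements and failed checks:**
- The cameras differed by about 2 mm on where the green grip was.
- The last top-camera check of the yellow gauge failed because the filter found no yellow pixels. That check rests on the scene camera alone.

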